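Lever open the pack magazine and run the pack out

ROBOT

A 7-joint arm with a two-finger parallel gripper is mounted at the origin on a cart in front of the work surface, level with it; the furniture and walls round the work are solid. World frame = base frame: x ahead of the robot, y to its left, z up, the work surface at z = 0. Lengths are in m, angles in rad, forces in N, time in s.
With the tool pointing down it reaches from about 0.35 to 0.9 m from the base axis. Payload 8.1 kg.
Tool frame: the origin (TCP) lies midway between the tips of the shut fingers; the grasp point (between the pads) lies 19 mm behind it; z points along the fingers, y is the line along which they close (so a half turn about z gives the same grasp; the last joint's range is limited). The gripper opens to 85 mm and grips with 20 to 120 N. Pads are 22 mm wide; open, the fingers measure 114 mm over their backs; the gripper's body (76 mm by 85 mm) begins 54 mm behind the grasp point. The pads swing forward as they close: fully open they stand 13 mm farther back than shut.
Start: joints at [1.175, 0.434, 0.025, 1.573, -0.012, 1.134, -0.075], TCP at [0.18, -0.598, 0.231] pointing down, gripper open.
Joint ranges: [-2.62, 2.62], [-0.44, 2.09], [-1.27, 1.32], [0.08, 2.57], [-1.32, 4.46], [0.12, 2], [-2.74, 2.74]. Speed limits (rad/s): [2.22, 2.22, 3.01, 3.01, 3.14, 3.14, 3.14].

INTERFACE

Orientations are given as a rotation vector (axis times angle).
In Python, from bench import r, viewer gives the robot as it stands.
- The arm moves only by the tool carry_out, never from a script. Its argument "motion" is a list of rows, each a list of 4 numbers: the shift along the tool's x, y, z normalised to -1 to 1, where 1 is 200 mm, then the turn about the tool's z normalised to -1 to 1, where 1 is pi/4 rad. A call has exactly 8 rows; each row shifts and turns the commanded pose from where the row before left it, along the tool's axes as they then stand; what a row does not reach is not made up. A row lasts 1/10 s, in which the tool goes at most 50 mm and 8.59 degrees, less where a joint would pass 70% of its speed; a pose out of reach is approached as far as the arm can. A call with a number of a shift or a turn outside -1 to 1 is refused whole. A call with a gripper value outside its range is refused whole. "hand" is the opening, from 0 (shut) to 1 (fully open), set as the call begins (left out, the last holds). The fingers move at their own pace and stop on an object; "force" is the grip in N (left out, the last holds). Time passes only in rows, so rows that do not move let the fingers close, or fill a call up. It gives the time, the measured TCP pose, the force, the opening and the grip force at its end, in the units of the state.
- r.get_obs(): the state, without advancing time (a new reading comes with each control period).
- viewer.read_camera(name): name is "scene" or "top" or "wrist"; returns the picture (420x560x3 uint8, red, green, blue); there is no depth.
- viewer.camera_info(name): a dict with "fovy" (degrees; the focal length in pixels is half the picture's height over the tangent of half this angle, whatever the lens; pixels are square), "cx", "cy" (the principal point, pixels), "camera_from_world" (4x4, takes a point from world to camera coordinates). Camera axes: x right, y down, z forward; pixel columns grow to the right and rows downward; lengths in m; the calibration is good to about 2 mm. The wrist camera is an equidistant fisheye: a pixel r from the principal point sees the ray r / f radians off the axis. A picture is of the moment at which its call begins: read the wrist's pose just before it. camera_info takes no time and is no camera call; for the wrist camera it gives the pose at the moment of the call.
- r.job_done(): hands the job in; it is judged then, once.
The state is a dict: "time_s": time; "joints": joint angles; "qvel": joint speeds; "joint_efforts": joint torques, N m; "ee_pos": TCP position; "orientation": TCP orientation; "contact_force": force on the tool from outside, world axes, zero at the start; "ft_torque": the same for the moment, N m; "gripper_width": opening from 0.0 (shut) to 1.0 (fully open); "finger_force": force on a finger pad.
Only numpy, scipy, OpenCV 4.12 (cv2) and the standard library are available. Lean on these libraries where they do the work, as an engineer would, in place of code of your own. Each camera call takes 0.05 s, during which the arm holds its last target. There are 200 camera calls.

TASK

The flush lid of the grey pack magazine has no handle: take the flat steel pry blade by its handle, put the blade into the recess in the magazine's front wall, lever the lid up with it and swing the lid right back on its hinge. Lay the pry blade down flat on the table, let go of it, and only then, with the fingers, push the product pack along its channel, without lifting it out, through the open end and onto the outfeed until it rests against the end stop. Leave the lid open, and leave the label roll, tally counter and cutter where they are.

Things in the scene. Friction and masses are not known exactly. Their poses are not given: they have to be found in the camera images.
- magazine: Grey steel magazine fixed to the table. Origin: on the table under the centre of its lidded part; x from front (recess) to rear (hinge), y along the channel to its closed end, z up. In mm: lidded part x -50 to 50, y -90 to 90, wall tops z 72; channel floor z 24; front wall x -50 to -44, rear block x 24 to 50, so the channel is 68 wide (x -44 to 24); closed end wall y 86 to 90.
- end_stop (a point): Foot of the end stop's inner face, on the outfeed deck (magazine x -10, y -192, z 24 mm); axes as the magazine. The channel's -y end is open once the lid is up; there its floor runs on, level and open above, as the outfeed, from y -90 to the stop (24 mm high), between guides 12 mm high in line with the channel walls.
- pry_slot (a point): Centre of the recess's mouth in the magazine's front face (magazine x -50, y 0, z 66 mm); axes as the magazine. The recess, cut in the wall's top edge, is 48 mm wide (y -24 to 24) and 12 mm high (z 60 to 72), and goes right through the 6 mm wall under the lid. The blade goes in along +x.
- lid_hinge (a point): Middle of the lid's hinge line, along magazine y, at magazine x 52, z 72 mm.
- lid_edge (a point): Middle of the lid's free front edge, on its underside; 102 mm from the hinge. Turns with the lid (x from edge to hinge).
- lid (a joint): Angle of the plain aluminium lid (rad): 0 shut flat on the walls, grows as the front edge rises, 2.3 at its stop, leaning well back. Plate 102 x 180 x 5 mm with a flap hanging 26 mm down at its -y end (50 to 96 mm from the hinge) that bars the channel's end. The hinge is stiff: about 2.5 N upward at the front edge raises the lid, and it stays at any angle where it is left.
- pry_blade: Pry blade lying flat on the table, 195 mm long, 0.14 kg: black handle 100 x 24 x 22 mm (x -50 to 50, z 0 to 22 mm) and a straight flat steel blade 24 mm wide, 4 mm thick, x 50 to 145, z 9 to 13 mm. Origin: under the handle's middle; x towards the blade's tip, z up. Grip it across the 24 mm width.
- blade_tip (a point): Middle of the blade's tip edge, at pry_blade x 145, z 11 mm.
- pack: Red and white carton product pack, 60 x 88 x 28 mm, 0.12 kg, inside the magazine under the lid, flat on the deck, 88 mm side along the channel. Origin: centre of its underside; x across (60), y along (88) the channel; lies nearly parallel to the magazine. Between it and the closed end there are 54 to 80 mm for the fingers. Against the end stop its origin is at magazine y -148 mm.
- label_roll: White label roll, 90 mm across, 42 mm high, behind the magazine; leave it. Origin: centre of its underside.
- tally_counter: Round grey tally counter, 52 x 50 x 26 mm, to the right of the magazine; leave it. Origin: centre of its underside.
- box_cutter: Yellow snap-blade cutter, 168 x 21 x 18 mm, on the table in front of the magazine, to the left; not the tool for this job, leave it. Origin: centre of its underside.
Not all that is in view belongs to the job. Of the things shaped like the pry_blade, the black one is meant.

How it is judged:
By the outcome, as a careful person would: the job done as asked, in the order asked, and still so for the second after the job is handed in, with the robot touching nothing.
It also fails if it takes over 66 s, if anything falls off the work surface, if the arm or the gripper's body presses on something with over 40 N, if the wrist force passes 120 N, or if a joint passes its speed limit or range.

## Working session

There is one attempt and no reset: what is moved stays moved. The work goes in short steps, Python scripts to look and compute and a tool call to move; the robot and the scene stay as the last step left them, time stands still between calls to the robot, and variables do not carry over. Pictures are saved under pics/ and viewed, at most 10 in all, crops included, and the job is handed in when it is done.

Besides the shell and the picture viewer there is one more tool, called after "Emit:" as name(argument=value, ...), one argument or row to a line, values as JSON. carry_out: Moves the arm, as the interface text tells. Its arguments: {"type":"object","properties":{"motion":{"type":"array"},"hand":{"type":"number"},"force":{"type":"number"}},"required":["motion"]}

```bash
ls; mkdir -p pics; python3 - <<'E'
from bench import r, viewer
import cv2, numpy as np
print(r.get_obs())
for n in ["scene","top"]:
    im=viewer.read_camera(n); cv2.imwrite(f"pics/{n}0.png",im[:,:,::-1])
    i=viewer.camera_info(n); print(n,i['fovy'],i['cx'],i['cy'],np.round(i['camera_from_world'],4).tolist())
E
```

```text
pics
{'time_s': 0.0, 'joints': array([ 1.17536802,  0.43524753,  0.02492979,  1.57406299, -0.01159397,
        1.13402582, -0.0751272 ]), 'qvel': array([4.22541861e-04, 4.71338567e-04, 1.74923196e-03, 4.14427408e-05,
       1.01871435e-03, 3.23073475e-04, 5.42833608e-04]), 'joint_efforts': array([-2.59098406e-04, -6.70471215e+01,  1.02494840e+00, -3.16226077e+01,
        1.54932548e-02,  1.24425834e-02, -3.71081239e-05]), 'ee_pos': array([ 0.18023748, -0.5979258 ,  0.23052343]), 'orientation': array([-3.10645151e+00, -4.58019502e-01,  5.71030572e-04]), 'contact_force': array([-0.57881958,  0.01358737,  0.46158162]), 'ft_torque': array([0.00737634, 0.0455718 , 0.02093057]), 'finger_force': 0.0, 'gripper_width': 1.0025810216567197}
scene 43.47715647346851 276.15838998564317 206.3494286307932 [[-0.446, -0.8947, 0.0232, 0.271], [-0.5689, 0.2634, -0.7791, 0.3986], [0.6909, -0.3607, -0.6265, 1.2635], [0.0, 0.0, 0.0, 1.0]]
top 42.081853602693464 280.9395203295163 212.38930158130287 [[0.0051, -1.0, -0.003, 0.0248], [-0.9955, -0.0047, -0.0948, 0.6183], [0.0948, 0.0035, -0.9955, 1.3324], [0.0, 0.0, 0.0, 1.0]]
```

View pics/scene0.png

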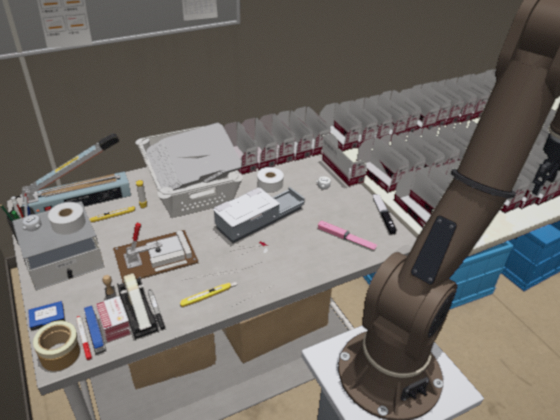

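View pics/top0.png

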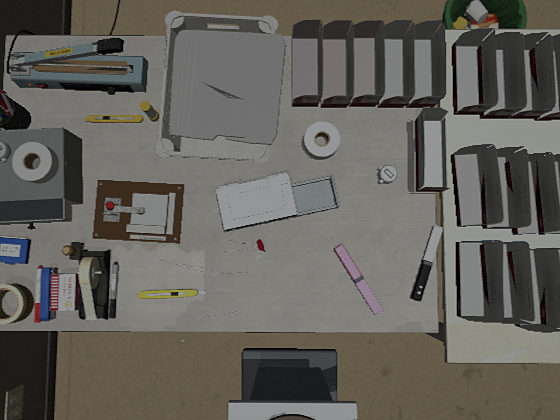

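Shaped like the pry blade are the pink one at top (358,278) and the black-handled one at top (427,263). The black one fits the description. I'll confirm it in an enlarged crop, together with the magazine.

```bash
python3 - <<'E'
import cv2, numpy as np
im=cv2.imread("pics/top0.png")
a=cv2.resize(im[160:240,205:345],None,fx=5.5,fy=5.5,interpolation=cv2.INTER_CUBIC)[:, :770]
b=cv2.resize(im[215:325,400:450],None,fx=5.4,fy=5.4,interpolation=cv2.INTER_CUBIC)
b=cv2.rotate(b,cv2.ROTATE_90_CLOCKWISE)
# panel b: 594 wide x 270 high ; a 770x440 -> scaled
a=cv2.resize(a,(577,330))
c=np.zeros((600,594,3),np.uint8); c[:330,:577]=a; c[330:600,:594]=b[:270,:594]
cv2.imwrite("pics/crop1.png",c)
E
```

```text
(no output)
```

View pics/crop1.png

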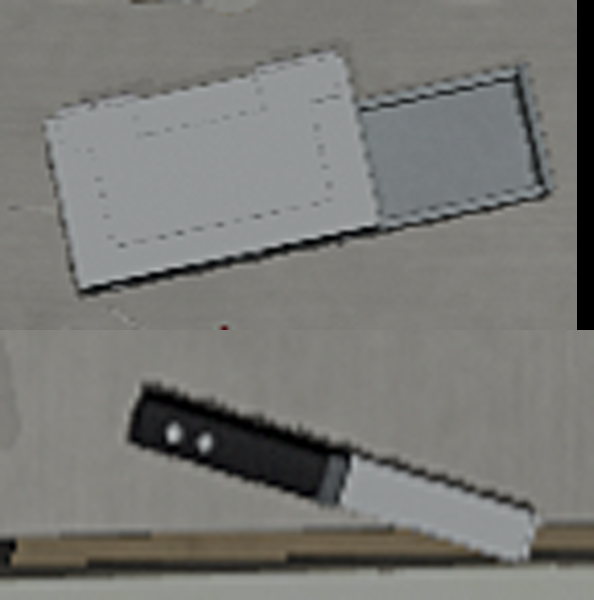

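The crop confirms it: black handle with two rivets and a straight steel blade, with its handle end at top ≈(415,299) and tip ≈(438,227). The lid corners are at about (224,231), (297,215), (289,173) and (216,190). Next I'll solve the poses and check them with overlays.

```bash
cat > h.py <<'E'
import numpy as np, cv2
from bench import r, viewer
from scipy.spatial.transform import Rotation as R
from scipy.optimize import least_squares
def K(n):
    i=viewer.camera_info(n); f=210/np.tan(np.radians(i['fovy']/2)); return f,i['cx'],i['cy'],np.array(i['camera_from_world'])
def proj(n,P):
    f,cx,cy,T=K(n); p=np.atleast_2d(P)@T[:3,:3].T+T[:3,3]; return np.c_[cx+f*p[:,0]/p[:,2],cy+f*p[:,1]/p[:,2]]
def ray(n,uv,z):
    f,cx,cy,T=K(n); d=T[:3,:3].T@np.array([(uv[0]-cx)/f,(uv[1]-cy)/f,1]); o=-T[:3,:3].T@T[:3,3]; return o+d*(z-o[2])/d[2]
def w(pose,L):  # pose x,y,yaw ; L local mm
    L=np.atleast_2d(L)/1000.; c,s=np.cos(pose[2]),np.sin(pose[2])
    return np.c_[pose[0]+c*L[:,0]-s*L[:,1],pose[1]+s*L[:,0]+c*L[:,1],L[:,2]]
def fit(obs,x0):  # obs: list (cam, local pts, px)
    return least_squares(lambda p:np.concatenate([(proj(n,w(p,L))-px).ravel() for n,L,px in obs]),x0)
E
python3 - <<'E'
from h import *
c=np.array([[80,290],[378,228],[345,52],[47,121]])/4.123+[205,160]
m=fit([("top",np.array([[-50,90,77],[-50,-90,77],[52,-90,77],[52,90,77]]),c)],[.6,0,.2]); print("mag",m.x,m.fun.round(1))
b=lambda p:[400+(p[1]-330)/5.4,215+(594-p[0])/5.4]
bo=np.array([b(p) for p in [(150,385),(130,440),(537,513),(525,560)]])
k=fit([("top",np.array([[-50,12,22],[-50,-12,22],[145,12,13],[145,-12,13]]),bo)],[.4,-.35,-.3]); 
print("blade",k.x,k.fun.round(1))
np.savez("p.npz",m=m.x,b=k.x)
T=R.from_rotvec(r.get_obs()['orientation']).as_matrix(); print(T.round(3))
S=[]
for n,(u0,v0,u1,v1) in dict(top=(200,150,450,330),scene=(200,160,410,270)).items():
    im=cv2.imread(f"pics/{n}0.png"); s=3
    im=cv2.resize(im[v0:v1,u0:u1],None,fx=s,fy=s,interpolation=cv2.INTER_CUBIC)
    def dr(p,L,col):
        q=((proj(n,w(p,np.array(L,float)))-[u0,v0]+.5)*s).astype(np.int32); cv2.polylines(im,[q],True,col,1)
    dr(m.x,[[-50,90,77],[-50,-90,77],[52,-90,77],[52,90,77]],(0,0,255))
    dr(m.x,[[-50,90,0],[-50,-90,0],[-50,-90,72],[-50,90,72]],(0,255,255))
    dr(m.x,[[-44,-90,24],[-44,-192,24],[24,-192,24],[24,-90,24]],(0,255,0))
    dr(k.x,[[-50,12,22],[-50,-12,22],[50,-12,22],[50,12,22]],(0,0,255))
    dr(k.x,[[50,12,13],[50,-12,13],[145,-12,13],[145,12,13]],(0,255,0))
    S.append(im)
W=750
S=[cv2.resize(a,(600,int(a.shape[0]*600/a.shape[1]))) for a in S]
o=np.vstack(S); o=cv2.resize(o,None,fx=min(1,600/o.shape[0]),fy=min(1,600/o.shape[0])) if 0 else S
cv2.imwrite("pics/ov_top.png",S[0]); cv2.imwrite("pics/ov_scene.png",S[1])
for q in [(262,245),(145,293),(200,293),(345,250),(378,310),(387,175),(322,140)]: print(q,ray("top",q,0.01).round(3))
E
```

```text
mag [0.63795782 0.08637652 0.21611474] [-0.2 -0.1  0.8 -0.7 -0.1  1.  -0.6 -0.3]
blade [ 0.45070728 -0.32077495 -0.33743428] [ 0.2  1.  -0.7  0.6  0.1 -1.3  0.4 -0.3]
[[ 0.957  0.289 -0.001]
 [ 0.289 -0.957  0.001]
 [-0.    -0.001 -1.   ]]
(262, 245) [0.537 0.075 0.01 ]
(145, 293) [0.416 0.366 0.01 ]
(200, 293) [0.417 0.229 0.01 ]
(345, 250) [ 0.526 -0.134  0.01 ]
(378, 310) [ 0.377 -0.215  0.01 ]
(387, 175) [ 0.717 -0.242  0.01 ]
(322, 140) [ 0.807 -0.076  0.01 ]
```

View pics/ov_top.png

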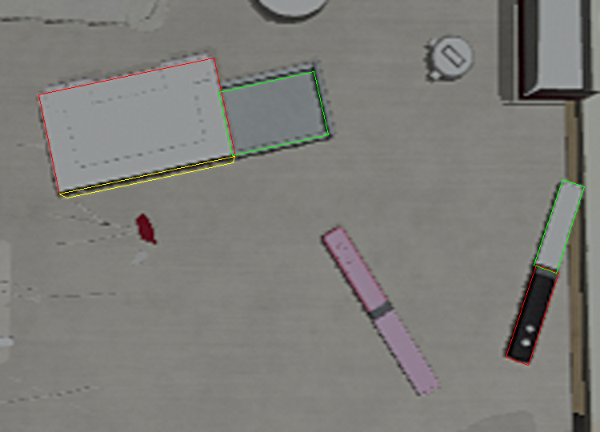

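View pics/ov_scene.png

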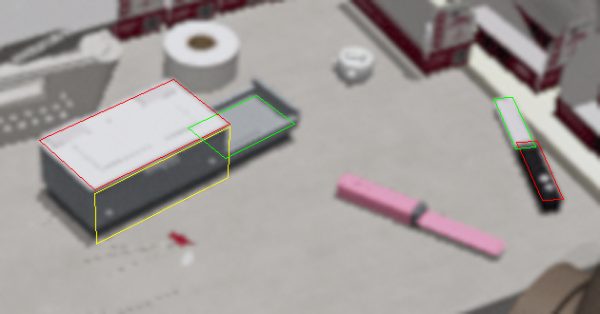

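The wireframes match the lid, outfeed and black blade in the top view (handle end at crop (517,360), tip at (572,183)). I'll write a planner that turns waypoints into tool-axis rows.

```bash
cat >> h.py <<'E'
D=dict(np.load("p.npz")) if __import__('os').path.exists("p.npz") else {}
def plan(wps,start=None,step=.035,pad=True):
    """wps: list (x,y,z,yaw or None, step or None). print rows of 4, grouped in 8"""
    o=r.get_obs(); M=R.from_rotvec(o['orientation']).as_matrix(); p=o['ee_pos'].copy()
    if start is not None: p=np.array(start,float)
    rows=[]
    for x,y,z,yaw,st in wps:
        t=np.array([x,y,z]); cy=np.arctan2(M[1,0],M[0,0]); dy=0 if yaw is None else (yaw-cy+np.pi)%(2*np.pi)-np.pi
        n=max(1,int(np.ceil(np.linalg.norm(t-p)/(st or step)-1e-6)),int(np.ceil(abs(dy)/.13-1e-6)))
        for k in range(n):
            d=(M.T@(t-p))/(n-k)
            tr=-dy/n
            row=np.round(np.r_[d/.2,tr/(np.pi/4)],3); rows.append(row.tolist())
            p=p+M@(row[:3]*.2); M=M@R.from_rotvec([0,0,row[3]*np.pi/4]).as_matrix()
    while len(rows)%8: rows.append([0,0,0,0])
    for i in range(0,len(rows),8): print(str(rows[i:i+8]).replace("0.0,","0,").replace(" ",""))
def st():
    o=r.get_obs(); M=R.from_rotvec(o['orientation']).as_matrix()
    print("t",round(o['time_s'],2),"p",o['ee_pos'].round(4),"yaw",round(np.arctan2(M[1,0],M[0,0]),4),"tilt",M[:2,2].round(3),"F",o['contact_force'].round(1),"w",round(o['gripper_width'],3),"ff",round(o['finger_force'],1))
E
python3 - <<'E'
from h import *
st()
plan([(.25,-.38,.231,None,None),(.4743,-.3291,.10,-.337,None),(.4743,-.3291,.05,None,None)])
E
```

```text
t 0.1 p [ 0.1802 -0.598   0.2306] yaw 0.2927 tilt [-0.001  0.001] F [ 0.3  0.4 -0.4] w 1.0 ff 0.0
[[0.093,-0.135,-0,0.0],[0.093,-0.135,-0,0.0],[0.093,-0.135,-0,0.0],[0.092,-0.134,-0,0.0],[0.093,-0.135,-0,0.0],[0.092,-0.134,-0,0.0],[0.093,-0.135,-0.001,0.0],[0.143,0.01,0.082,0.1]]
[[0.144,-0.001,0.082,0.1],[0.143,-0.012,0.082,0.1],[0.142,-0.024,0.082,0.1],[0.14,-0.035,0.082,0.1],[0.136,-0.045,0.082,0.1],[0.132,-0.056,0.081,0.1],[0.128,-0.067,0.082,0.1],[0,0,0.125,0.0]]
[[0,0.001,0.125,0.0],[0,0,0,0],[0,0,0,0],[0,0,0,0],[0,0,0,0],[0,0,0,0],[0,0,0,0],[0,0,0,0]]
```

Emit:
carry_out(
  motion=[
    [0.093,-0.135,0,0],
    [0.093,-0.135,0,0],
    [0.093,-0.135,0,0],
    [0.092,-0.134,0,0],
    [0.093,-0.135,0,0],
    [0.092,-0.134,0,0],
    [0.093,-0.135,0,0],
    [0.143,0.01,0.082,0.1],
  ],
  hand=0.55,
)

```text
time_s: 0.9
ee_pos: [0.2774, -0.372, 0.2162]
orientation: [3.123, 0.334, 0.001]
contact_force: [0.8, -1.4, -0.9]
gripper_width: 0.55
finger_force: 0.0
```

Emit:
carry_out(
  motion=[
    [0.144,-0.001,0.082,0.1],
    [0.143,-0.012,0.082,0.1],
    [0.142,-0.024,0.082,0.1],
    [0.14,-0.035,0.082,0.1],
    [0.136,-0.045,0.082,0.1],
    [0.132,-0.056,0.081,0.1],
    [0.128,-0.067,0.082,0.1],
    [0,0,0,0],
  ],
)

```text
time_s: 1.7
ee_pos: [0.4776, -0.3264, 0.0978]
orientation: [-3.096, 0.52, 0.002]
contact_force: [-0.3, 1.0, -0.5]
gripper_width: 0.556
finger_force: 0.0
```

```bash
python3 - <<'E'
from h import *
st()
im=viewer.read_camera("wrist"); cv2.imwrite("pics/wr1.png",im[:,:,::-1])
plan([(.4743,-.3291,.06,-.337,None),(.4743,-.3291,.004,None,.02)])
E
```

```text
t 1.7 p [ 0.4776 -0.3264  0.0978] yaw -0.333 tilt [-0.001  0.003] F [-0.3  1.  -0.5] w 0.556 ff 0.0
[[-0.002,0.004,0.097,0.003],[-0.002,0.004,0.097,0.003],[0,0,0.093,0.0],[0,0,0.093,0.0],[0.001,0.001,0.094,0.0],[0,0,0,0],[0,0,0,0],[0,0,0,0]]
```

View pics/wr1.png

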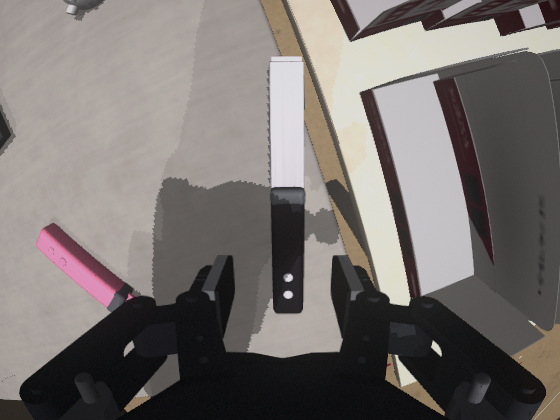

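The wrist view shows the black handle (287,250) centred between the fingers (232 and 333) and aligned with them. Descending.

Emit:
carry_out(
  motion=[
    [0,0,0.1,0],
    [0,0,0.1,0],
    [0,0,0.09,0],
    [0,0,0.09,0],
    [0,0,0.07,0],
    [0,0,0.02,0],
    [0,0,0,0],
    [0,0,0,0],
  ],
)

```text
time_s: 2.55
ee_pos: [0.4749, -0.3301, 0.0071]
orientation: [3.097, -0.525, 0.001]
contact_force: [-0.3, -0.5, -1.2]
gripper_width: 0.549
finger_force: 0.0
```

```bash
python3 - <<'E'
from h import *
st()
plan([(.4743,-.3291,.004,-.337,None)])
E
```

```text
t 2.55 p [ 0.4749 -0.3301  0.0071] yaw -0.3357 tilt [ 0.001 -0.001] F [-0.3 -0.5 -1.2] w 0.549 ff 0.0
[[-0.004,-0.004,0.015,0.002],[0,0,0,0],[0,0,0,0],[0,0,0,0],[0,0,0,0],[0,0,0,0],[0,0,0,0],[0,0,0,0]]
```

Emit:
carry_out(
  motion=[
    [0,0,0.012,0],
    [0,0,0,0],
    [0,0,0,0],
    [0,0,0,0],
    [0,0,0,0],
    [0,0,0,0],
    [0,0,0,0],
    [0,0,0,0],
  ],
  hand=0,
  force=100,
)

```text
time_s: 3.35
ee_pos: [0.475, -0.3299, 0.0047]
orientation: [3.097, -0.524, 0.002]
contact_force: [-0.6, 1.2, 4.4]
gripper_width: 0.257
finger_force: 98.6
```

```bash
python3 - <<'E'
from h import *
st()
m=D['m']; print(m)
# pre-insert: tip at mag x=-90,y=0 ; grasp is 120mm behind tip
g=w(m,[[-90-120,0,0],[-50-120,0,0],[-20-120,0,0]]); print(g)
q=r.get_obs()['ee_pos']
plan([(q[0]-.01,q[1]+.02,.15,None,None),(.40,-.02,.15,m[2],None),(g[0,0],g[0,1],.10,m[2],None)])
E
```

```text
t 3.35 p [ 0.475  -0.3299  0.0047] yaw -0.3355 tilt [ 0.001 -0.001] F [-0.6  1.2  4.4] w 0.257 ff 98.6
[0.63795782 0.08637652 0.21611474]
[[0.43284285 0.04134488 0.        ]
 [0.47191236 0.04992233 0.        ]
 [0.5012145  0.05635543 0.        ]]
[[-0.016,-0.016,-0.145,0.0],[-0.016,-0.015,-0.145,0.0],[-0.016,-0.016,-0.145,0.0],[-0.016,-0.015,-0.146,0.0],[-0.015,-0.016,-0.145,0.0],[-0.087,-0.14,-0,-0.078],[-0.078,-0.145,-0,-0.078],[-0.069,-0.15,-0,-0.078]]
[[-0.06,-0.154,-0,-0.078],[-0.051,-0.157,-0,-0.078],[-0.041,-0.16,-0,-0.078],[-0.031,-0.162,-0.001,-0.078],[-0.021,-0.164,-0,-0.078],[-0.011,-0.165,-0.001,-0.078],[0.075,-0.088,0.083,-0.0],[0.075,-0.088,0.084,-0.0]]
[[0.076,-0.088,0.083,-0.0],[0,0,0,0],[0,0,0,0],[0,0,0,0],[0,0,0,0],[0,0,0,0],[0,0,0,0],[0,0,0,0]]
```

Emit:
carry_out(
  motion=[
    [-0.016,-0.016,-0.145,0],
    [-0.016,-0.015,-0.145,0],
    [-0.016,-0.016,-0.145,0],
    [-0.016,-0.015,-0.146,0],
    [-0.015,-0.016,-0.145,0],
    [-0.087,-0.14,0,-0.078],
    [-0.078,-0.145,0,-0.078],
    [-0.069,-0.15,0,-0.078],
  ],
)

```text
time_s: 4.15
ee_pos: [0.4429, -0.2122, 0.1495]
orientation: [3.132, -0.235, 0.001]
contact_force: [-0.6, 0.6, -1.2]
gripper_width: 0.255
finger_force: 98.2
```

Emit:
carry_out(
  motion=[
    [-0.06,-0.154,0,-0.078],
    [-0.051,-0.157,0,-0.078],
    [-0.041,-0.16,0,-0.078],
    [-0.031,-0.162,0,-0.078],
    [-0.021,-0.164,0,-0.078],
    [-0.011,-0.165,0,-0.078],
    [0.075,-0.088,0.083,0],
    [0.075,-0.088,0.083,0],
  ],
)

```text
time_s: 4.95
ee_pos: [0.422, 0.0221, 0.1163]
orientation: [3.123, 0.339, 0.004]
contact_force: [0.3, -0.4, -1.2]
gripper_width: 0.255
finger_force: 98.3
```

Emit:
carry_out(
  motion=[
    [0.075,-0.088,0.084,0],
    [0,0,0,0],
    [0,0,0,0],
    [0,0,0,0],
    [0,0,0,0],
    [0,0,0,0],
    [0,0,0,0],
    [0,0,0,0],
  ],
)

```text
time_s: 5.75
ee_pos: [0.4325, 0.0412, 0.0993]
orientation: [3.123, 0.338, 0.001]
contact_force: [0.2, -0.3, -1.3]
gripper_width: 0.253
finger_force: 98.3
```

```bash
python3 - <<'E'
from h import *
st()
S=[]
for n in ["top","scene"]:
    im=viewer.read_camera(n)[:,:,::-1].copy()
    cv2.imwrite(f"pics/{n}2.png",im)
    u,v=proj(n,w(D['m'],[[-100,0,66]]))[0].astype(int); a=im[v-55:v+55,u-75:u+75]; S.append(cv2.resize(a,(600,440),interpolation=cv2.INTER_CUBIC)[80:380])
cv2.imwrite("pics/ins.png",np.vstack(S))
E
```

```text
t 5.75 p [0.4325 0.0412 0.0993] yaw 0.2153 tilt [ 0. -0.] F [ 0.2 -0.3 -1.3] w 0.253 ff 98.3
```

View pics/ins.png

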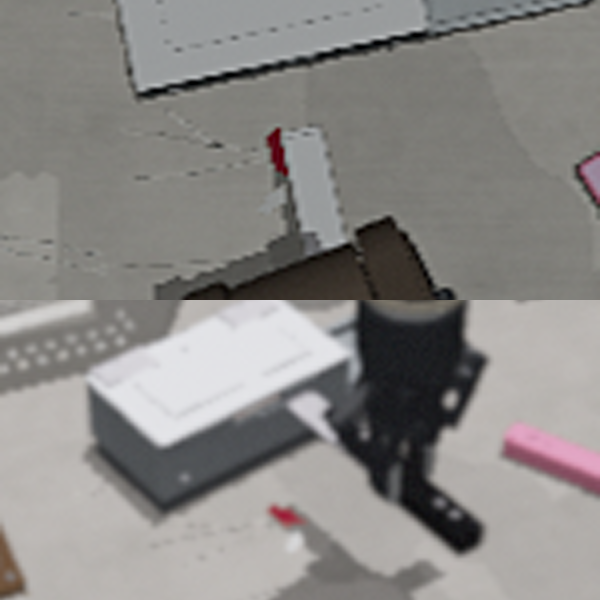

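The blade is held level and aligned. The tip is at crop (303,129) in the top view and about (305,402) in the scene view. I'll compare that with the expected position.

```bash
python3 - <<'E'
from h import *
o=r.get_obs(); p=o['ee_pos']; y=.2153; m=D['m']
bz=p[2]-.0047+.011
tip=lambda L,s=0,z=bz: [p[0]+L*np.cos(y)-s*np.sin(y),p[1]+L*np.sin(y)+s*np.cos(y),z]
for n,off in [("top",0),("scene",300)]:
    u,v=proj(n,w(m,[[-100,0,66]]))[0].astype(int)
    cr=lambda q:((q-[u-75,v-55]+.5)*4-[0,80]+[0,off]).round(0).tolist()
    print(n,[cr(proj(n,np.array([tip(L,s,z)]))[0]) for L,s,z in [(.12,.012,bz+.002),(.12,-.012,bz+.002),(.12,.0,bz+.008),(.12,0,bz-.004),(.125,0,bz)]])
pin=[w(m,[[x-120,0,0]])[0] for x in (-56,-10)]
print((np.array(pin)-p).round(4))
E
```

```text
top [[278.0, 131.0], [318.0, 123.0], [298.0, 126.0], [298.0, 127.0], [296.0, 119.0]]
scene [[283.0, 401.0], [309.0, 388.0], [296.0, 388.0], [296.0, 401.0], [292.0, 393.0]]
[[ 0.0335  0.0073 -0.0992]
 [ 0.0785  0.0172 -0.0992]]
```

Emit:
carry_out(
  motion=[
    [0,0,0.1,0],
    [0,0,0.094,0],
    [0,0,0,0],
    [0.1,0,0,0],
    [0.1,0,0,0],
    [0.05,0,0,0],
    [0,0,0,0],
    [0,0,0,0],
  ],
)

```text
time_s: 6.65
ee_pos: [0.4805, 0.0519, 0.0604]
orientation: [3.123, 0.338, -0.002]
contact_force: [-1.2, -0.2, -1.6]
gripper_width: 0.25
finger_force: 98.3
```

Emit:
carry_out(
  motion=[
    [0.06,0,0,0],
    [0.06,0,0,0],
    [0,0,0,0],
    [0,0,-0.025,0],
    [0,0,-0.025,0],
    [0,0,-0.025,0],
    [0,0,-0.025,0],
    [0,0,0,0],
  ],
)

```text
time_s: 7.45
ee_pos: [0.5045, 0.0572, 0.081]
orientation: [3.123, 0.338, 0.0]
contact_force: [1.1, -0.1, -3.0]
gripper_width: 0.257
finger_force: 98.2
```

```bash
python3 - <<'E'
from h import *
st(); m=D['m']; p=r.get_obs()['ee_pos']
# arc of tip about hinge, blade top z = tcp+.0083
def tcp(th,rad):
    X=52-rad*np.cos(th); Z=72+rad*np.sin(th)
    q=w(m,[[X-120,0,0]])[0]; return (q[0],q[1],Z/1000-.0083)
for th in np.arange(.25,2.35,.15): print(round(th,2),np.round(tcp(th,68),3), end=' ')
print()
plan([(*tcp(th,68),None,.03) for th in np.arange(.4,2.36,.15)])
E
```

```text
t 7.45 p [0.5045 0.0572 0.081 ] yaw 0.2156 tilt [ 0. -0.] F [ 1.1 -0.1 -3. ] w 0.257 ff 98.2
0.25 [0.507 0.058 0.081] 0.4 [0.51  0.058 0.09 ] 0.55 [0.515 0.059 0.099] 0.7 [0.521 0.061 0.108] 0.85 [0.528 0.062 0.115] 1.0 [0.536 0.064 0.121] 1.15 [0.544 0.066 0.126] 1.3 [0.554 0.068 0.129] 1.45 [0.564 0.07  0.131] 1.6 [0.573 0.072 0.132] 1.75 [0.583 0.074 0.131] 1.9 [0.593 0.077 0.128] 2.05 [0.602 0.079 0.124] 2.2 [0.611 0.08  0.119] 2.35 [0.618 0.082 0.112] 
[[0.03,0,-0.046,0.0],[0.023,0,-0.045,0.0],[0.03,0,-0.042,0.0],[0.035,0,-0.036,0.0],[0.041,0,-0.031,0.0],[0.045,0,-0.024,0.0],[0.048,0,-0.017,0.0],[0.05,0,-0.01,0.0]]
[[0.051,0,-0.002,0.0],[0.05,0,0.005,0.0],[0.05,0,0.013,0.0],[0.047,0,0.02,0.0],[0.043,0,0.027,0.0],[0.039,0,0.033,0.0],[0,0,0,0],[0,0,0,0]]
```

Emit:
carry_out(
  motion=[
    [0.03,0,-0.046,0],
    [0.023,0,-0.045,0],
    [0.03,0,-0.042,0],
    [0.035,0,-0.036,0],
    [0.041,0,-0.031,0],
    [0.045,0,-0.024,0],
    [0.048,0,-0.017,0],
    [0.05,0,-0.01,0],
  ],
)

```text
time_s: 8.25
ee_pos: [0.5652, 0.0706, 0.1311]
orientation: [-3.123, -0.338, -0.002]
contact_force: [-2.3, -1.5, -0.2]
gripper_width: 0.256
finger_force: 98.5
```

Emit:
carry_out(
  motion=[
    [0.051,0,-0.002,0],
    [0.05,0,0.005,0],
    [0.05,0,0.013,0],
    [0.047,0,0.02,0],
    [0.043,0,0.02,0],
    [0,0,0,0],
    [0,0,0,0],
    [0,0,0,0],
  ],
)

```text
time_s: 9.05
ee_pos: [0.6106, 0.0804, 0.1192]
orientation: [3.123, 0.338, -0.001]
contact_force: [-0.7, 0.5, -1.3]
gripper_width: 0.252
finger_force: 98.7
```

```bash
python3 - <<'E'
from h import *
st()
S=[]
for n in ["top","scene"]:
    im=viewer.read_camera(n)[:,:,::-1].copy()
    cv2.imwrite(f"pics/{n}3.png",im)
    u,v=proj(n,w(D['m'],[[0,0,66]]))[0].astype(int); a=im[v-60:v+60,u-90:u+90]; S.append(cv2.resize(a,(450,300),interpolation=cv2.INTER_CUBIC))
cv2.imwrite("pics/lid.png",np.vstack(S))
E
```

```text
t 9.05 p [0.6106 0.0804 0.1192] yaw 0.2157 tilt [-0. -0.] F [-0.7  0.5 -1.3] w 0.252 ff 98.7
```

View pics/lid.png

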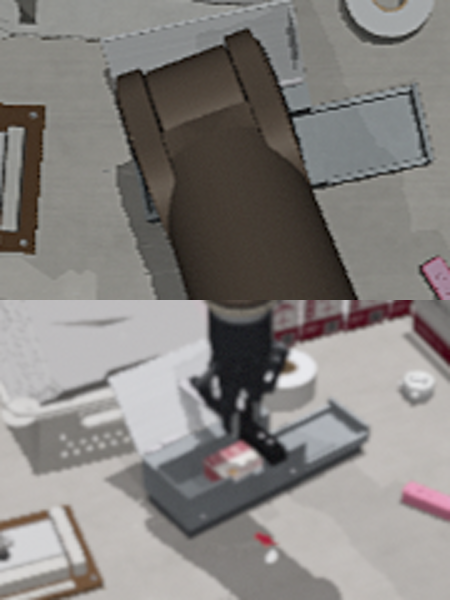

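The lid is leaning back (scene crop (150,400)) and the pack is visible at (232,462). I'll push on until the lid meets its stop.

Emit:
carry_out(
  motion=[
    [0.025,0,0.015,0],
    [0.025,0,0.015,0],
    [0.02,0,0.01,0],
    [0.02,0,0,0],
    [0,0,0,0],
    [0,0,0,0],
    [0,0,0,0],
    [0,0,0,0],
  ],
)

```text
time_s: 9.95
ee_pos: [0.6201, 0.0822, 0.1082]
orientation: [3.12, 0.338, -0.028]
contact_force: [-27.2, -5.8, 6.1]
gripper_width: 0.251
finger_force: 100.1
```

```bash
python3 - <<'E'
from h import *
# commanded pose approx: previous plan end; use measured+push offset ~1.5mm
plan([(.475,.051,.115,None,.035),(.42,.06,.09,-.6,None),(.42,.06,.03,None,.03),(.42,.06,.006,None,.01)])
E
```

```text
[[-0.148,-0.001,-0.004,0.0],[-0.149,-0,-0.004,0.0],[-0.148,-0.001,-0.004,0.0],[-0.149,-0,-0.004,0.0],[-0.148,-0.001,-0.005,0.0],[-0.037,-0.015,0.019,0.148],[-0.038,-0.01,0.018,0.148],[-0.039,-0.006,0.019,0.148]]
[[-0.04,-0.001,0.018,0.148],[-0.039,0.003,0.019,0.148],[-0.039,0.008,0.018,0.148],[-0.037,0.012,0.019,0.148],[0.002,-0.002,0.15,0.0],[0.001,-0.002,0.15,0.0],[0,-0,0.04,0.0],[0.001,-0.001,0.04,0.0]]
[[0,-0,0.04,0.0],[0,0,0,0],[0,0,0,0],[0,0,0,0],[0,0,0,0],[0,0,0,0],[0,0,0,0],[0,0,0,0]]
```

Emit:
carry_out(
  motion=[
    [-0.148,0,-0.004,0],
    [-0.149,0,-0.004,0],
    [-0.148,0,-0.004,0],
    [-0.149,0,-0.004,0],
    [-0.148,0,-0.005,0],
    [-0.037,-0.015,0.019,0.148],
    [-0.038,-0.01,0.018,0.148],
    [-0.039,-0.006,0.019,0.148],
  ],
)

```text
time_s: 10.75
ee_pos: [0.4604, 0.0566, 0.1044]
orientation: [-3.134, 0.217, -0.002]
contact_force: [-0.0, -0.4, -1.7]
gripper_width: 0.255
finger_force: 99.2
```

Emit:
carry_out(
  motion=[
    [-0.04,0,0.018,0.148],
    [-0.039,0.003,0.019,0.148],
    [-0.039,0.008,0.018,0.148],
    [-0.037,0.012,0.019,0.148],
    [0,0,0.15,0],
    [0,0,0.15,0],
    [0,0,0,0],
    [0,0,0,0],
  ],
)

```text
time_s: 11.55
ee_pos: [0.4289, 0.0616, 0.0296]
orientation: [3.002, -0.925, -0.002]
contact_force: [0.2, -0.0, -0.9]
gripper_width: 0.257
finger_force: 99.1
```

```bash
python3 - <<'E'
from h import *
st()
E
```

```text
t 11.55 p [0.4289 0.0616 0.0296] yaw -0.5977 tilt [-0.001 -0.   ] F [ 0.2 -0.  -0.9] w 0.257 ff 99.1
```

Emit:
carry_out(
  motion=[
    [0,0,0.05,0],
    [0,0,0.04,0],
    [0,0,0.02,0],
    [0,0,0.01,0],
    [0,0,0,0],
    [0,0,0,0],
    [0,0,0,0],
    [0,0,0,0],
  ],
)

```text
time_s: 12.35
ee_pos: [0.43, 0.0615, 0.0062]
orientation: [-3.001, 0.926, -0.003]
contact_force: [0.3, -1.8, 8.3]
gripper_width: 0.256
finger_force: 100.6
```

The blade is on the table, so I'll release it, lift clear and look.

Emit:
carry_out(
  motion=[
    [0,0,0,0],
    [0,0,0,0],
    [0,0,0,0],
    [0,0,0,0],
    [0,0,0,0],
    [0,0,-0.1,0],
    [0,0,-0.2,0],
    [0,0,-0.2,0],
  ],
  hand=0.6,
  force=40,
)

```text
time_s: 13.15
ee_pos: [0.428, 0.0614, 0.1062]
orientation: [3.001, -0.925, -0.003]
contact_force: [0.5, -0.3, -0.4]
gripper_width: 0.599
finger_force: 0.0
```

Emit:
carry_out(
  motion=[
    [-0.05,0,-0.2,0],
    [-0.1,0.1,-0.1,0],
    [-0.1,0.1,0,0],
    [-0.1,0.1,0,0],
    [0,0,0,0],
    [0,0,0,0],
    [0,0,0,0],
    [0,0,0,0],
  ],
  hand=0.2,
)

```text
time_s: 13.95
ee_pos: [0.3381, 0.0516, 0.1655]
orientation: [-3.002, 0.925, -0.0]
contact_force: [0.8, -0.1, -0.6]
gripper_width: 0.201
finger_force: 0.0
```

```bash
python3 - <<'E'
from h import *
st()
S=[]
for n in ["top","scene"]:
    im=viewer.read_camera(n)[:,:,::-1].copy()
    cv2.imwrite(f"pics/{n}4.png",im)
    u,v=proj(n,w(D['m'],[[-70,0,24]]))[0].astype(int); a=im[v-60:v+60,u-90:u+90]; S.append(cv2.resize(a,(450,300),interpolation=cv2.INTER_CUBIC)); print(n,u,v)
cv2.imwrite("pics/open.png",np.vstack(S))
E
```

```text
t 13.95 p [0.3381 0.0516 0.1655] yaw -0.5979 tilt [0. 0.] F [ 0.8 -0.1 -0.6] w 0.201 ff 0.0
top 263 231
scene 261 230
```

View pics/open.png

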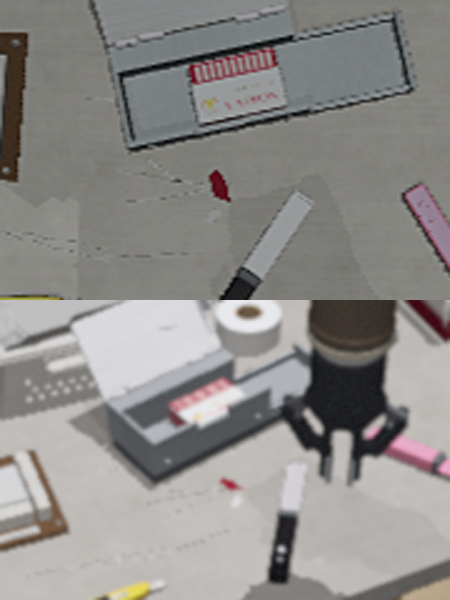

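The lid is fully back and the blade lies flat, released, at top crop (285,230). The pack's top corners are at crop (190,68), (277,48), (287,105) and (198,125). Next: locate the pack and plan the push.

```bash
python3 - <<'E'
from h import *
m=D['m']
c=np.array([[190,68],[277,48],[287,105],[198,125]])/2.5+[173,171]
k=fit([("top",np.array([[30,44,52],[30,-44,52],[-30,-44,52],[-30,44,52]]),c)],[.63,.07,.2])
d=k.x[:2]-m[:2]; cs,s=np.cos(m[2]),np.sin(m[2]); loc=[cs*d[0]+s*d[1],-s*d[0]+cs*d[1]]
print(np.array(loc)*1000,k.x[2]-m[2],k.fun.round(1))
# fingers: tool y along mag x  -> tool yaw = m+90deg or -90
y0=loc[1]*1000+44
a=w(m,[[-10,(y0+86)/2,0],[-10,-70,0],[-10,-104+11,0]]); print("gap",86-y0,a)
for yaw in (m[2]+np.pi/2,m[2]-np.pi/2): print(yaw, r.get_obs()['joints'][-1])
cy=m[2]-np.pi/2
q=r.get_obs()['ee_pos']
plan([(.40,.10,.20,cy,None),(a[0,0],a[0,1],.18,None,.03),(a[0,0],a[0,1],.09,None,.03)])
E
```

```text
[-11.0243313  -25.47141832] -0.007050776054679853 [-0.8 -0.9 -0.5 -0.1  0.4  0.9  0.9  0.1]
gap 67.47141831830889 [[ 0.61698307  0.13528067  0.        ]
 [ 0.64320098  0.0158605   0.        ]
 [ 0.64813302 -0.00660448  0.        ]]
1.7869110677536681 -2.48958918133085
-1.354681585836125 -2.48958918133085
[[0.02,-0.063,-0.029,0.161],[0.012,-0.064,-0.029,0.161],[0.004,-0.066,-0.029,0.161],[-0.005,-0.065,-0.029,0.161],[-0.013,-0.065,-0.029,0.161],[-0.02,-0.062,-0.028,0.161],[0.007,-0.137,0.012,0.0],[0.007,-0.137,0.012,0.0]]
[[0.007,-0.137,0.013,0.0],[0.007,-0.137,0.012,0.0],[0.008,-0.137,0.013,0.0],[0.007,-0.138,0.012,0.0],[0.008,-0.137,0.013,0.0],[0.007,-0.138,0.012,0.0],[0,0,0.113,0.0],[0,0,0.112,0.0]]
[[0,0,0.113,0.0],[0,0,0.112,0.0],[0,0,0,0],[0,0,0,0],[0,0,0,0],[0,0,0,0],[0,0,0,0],[0,0,0,0]]
```

Joint 7 is at -2.49, so I'll turn the other way, to yaw 1.787.

```bash
python3 - <<'E'
from h import *
m=D['m']; a=w(m,[[-10,52,0]])[0]
plan([(.40,.10,.20,m[2]-2.2+np.pi/2+1.0,None),(a[0],a[1],.18,m[2]+np.pi/2,.03),(a[0],a[1],.10,None,.03)])
E
```

```text
[[0.012,-0.038,-0.017,-0.151],[0.016,-0.036,-0.017,-0.151],[0.021,-0.034,-0.017,-0.151],[0.024,-0.031,-0.017,-0.151],[0.028,-0.028,-0.018,-0.151],[0.031,-0.024,-0.017,-0.151],[0.034,-0.02,-0.018,-0.151],[0.036,-0.016,-0.017,-0.151]]
[[0.037,-0.012,-0.018,-0.151],[0.038,-0.008,-0.017,-0.151],[0.1,0.046,0.01,-0.153],[0.094,0.057,0.01,-0.153],[0.086,0.068,0.01,-0.153],[0.078,0.078,0.01,-0.153],[0.068,0.087,0.01,-0.153],[0.057,0.094,0.01,-0.153]]
[[0.045,0.1,0.01,-0.153],[0.032,0.105,0.01,-0.153],[0.02,0.108,0.01,-0.153],[0.006,0.11,0.009,-0.153],[0,-0,0.133,0.0],[0,-0,0.134,0.0],[0,-0,0.133,0.0],[0,0,0,0]]
```

Emit:
carry_out(
  motion=[
    [0.012,-0.038,-0.017,-0.151],
    [0.016,-0.036,-0.017,-0.151],
    [0.021,-0.034,-0.017,-0.151],
    [0.024,-0.031,-0.017,-0.151],
    [0.028,-0.028,-0.018,-0.151],
    [0.031,-0.024,-0.017,-0.151],
    [0.034,-0.02,-0.018,-0.151],
    [0.036,-0.016,-0.017,-0.151],
  ],
)

```text
time_s: 14.85
ee_pos: [0.3877, 0.0904, 0.193]
orientation: [-3.092, -0.556, 0.001]
contact_force: [0.7, -0.0, -0.1]
gripper_width: 0.2
finger_force: 0.0
```

Emit:
carry_out(
  motion=[
    [0.037,-0.012,-0.018,-0.151],
    [0.038,-0.008,-0.017,-0.151],
    [0.1,0.046,0.01,-0.153],
    [0.094,0.057,0.01,-0.153],
    [0.086,0.068,0.01,-0.153],
    [0.078,0.078,0.01,-0.153],
    [0.068,0.087,0.01,-0.153],
    [0.057,0.094,0.01,-0.153],
  ],
)

```text
time_s: 15.65
ee_pos: [0.5308, 0.1211, 0.1875]
orientation: [-2.487, -1.918, 0.001]
contact_force: [0.5, 0.1, -0.7]
gripper_width: 0.201
finger_force: 0.0
```

Emit:
carry_out(
  motion=[
    [0.045,0.1,0.01,-0.153],
    [0.032,0.105,0.01,-0.153],
    [0.02,0.108,0.01,-0.153],
    [0.006,0.11,0.009,-0.153],
    [0,0,0.1,0],
    [0,0,0.1,0],
    [0,0,0,0],
    [0,0,0,0],
  ],
)

```text
time_s: 16.45
ee_pos: [0.6165, 0.1347, 0.14]
orientation: [-1.965, -2.45, 0.001]
contact_force: [0.3, -0.1, -0.3]
gripper_width: 0.199
finger_force: 0.0
```

```bash
python3 - <<'E'
from h import *
st(); m=D['m']; a=w(m,[[-10,52,0]])[0]
print(a,m[2]+np.pi/2,r.get_obs()['joints'].round(2))
plan([(a[0],a[1],.11,m[2]+np.pi/2,.03),(a[0],a[1],.033,None,.025)])
im=viewer.read_camera("wrist"); cv2.imwrite("pics/wr2.png",im[:,:,::-1])
E
```

```text
t 16.45 p [0.6165 0.1347 0.14  ] yaw 1.7896 tilt [-0.001 -0.   ] F [ 0.3 -0.1 -0.3] w 0.199 ff 0.0
[0.61703975 0.13502253 0.        ] 1.7869110677536681 [-0.04  0.56 -0.39  1.64  0.24  0.99 -0.29]
[[0,0.002,0.075,0.002],[0.001,0.001,0.075,0.002],[-0,0,0.096,0.0],[-0,0,0.096,0.0],[-0,0,0.097,0.0],[-0,0.001,0.096,0.0],[0,0,0,0],[0,0,0,0]]
```

View pics/wr2.png

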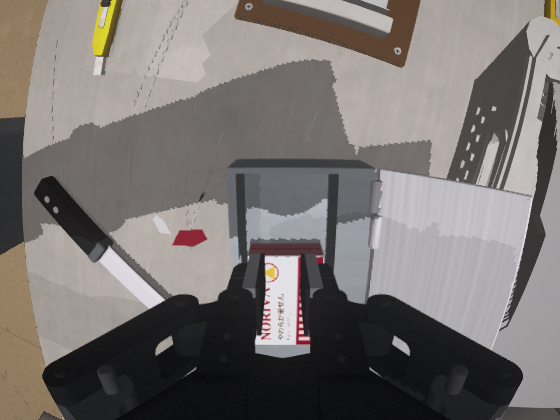

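The view shows the pack's rear edge at row ≈245 and the closed end at row ≈165. I'll check where the fingertips will land before descending.

```bash
python3 - <<'E'
from h import *
m=D['m']; i=viewer.camera_info("wrist"); T=np.array(i['camera_from_world']); f=210/np.tan(np.radians(i['fovy']/2))
def pj(P):
    p=T[:3,:3]@P+T[:3,3]; rr=np.hypot(*p[:2]); th=np.arctan2(rr,p[2]); return (np.array([i['cx'],i['cy']])+f*th*p[:2]/rr).round(0)
for nm,L in dict(tcp=[-10,52,33],f1=[-33,41,33],f2=[13,41,33],wall_in=[-10,86,72],packrear=[-10,18.5,52],packL=[-41,18.5,52],packR=[19,18.5,52],frontwallin=[-44,60,72],rearin=[24,60,72]).items(): print(nm,pj(w(m,[L])[0]))
E
```

```text
tcp [281. 212.]
f1 [252. 225.]
f2 [309. 225.]
wall_in [280. 178.]
packrear [280. 260.]
packL [241. 260.]
packR [318. 260.]
frontwallin [231. 216.]
rearin [330. 216.]
```

Emit:
carry_out(
  motion=[
    [0,0.01,0.09,0],
    [0,0,0.09,0],
    [0,0,0.09,0],
    [0,0,0.09,0],
    [0,0,0.09,0],
    [0,0,0.085,0],
    [0,0,0,0],
    [0,0,0,0],
  ],
)

```text
time_s: 17.3
ee_pos: [0.6191, 0.1354, 0.0344]
orientation: [1.965, 2.45, 0.001]
contact_force: [1.0, 0.3, -0.1]
gripper_width: 0.203
finger_force: 0.0
```

Emit:
carry_out(
  motion=[
    [-0.06,0,0,0],
    [-0.05,0,0,0],
    [-0.05,0,0,0],
    [-0.05,0,0,0],
    [-0.05,0,0,0],
    [-0.05,0,0,0],
    [-0.05,0,0,0],
    [-0.05,0,0,0],
  ],
)

```text
time_s: 18.1
ee_pos: [0.6364, 0.0543, 0.0332]
orientation: [-1.965, -2.451, 0.0]
contact_force: [-1.1, 0.2, 0.6]
gripper_width: 0.201
finger_force: 0.5
```

Emit:
carry_out(
  motion=[
    [-0.05,0,0,0],
    [-0.05,0,0,0],
    [-0.04,0,0,0],
    [-0.03,0,0,0],
    [-0.02,0,0,0],
    [-0.02,0,0,0],
    [0,0,0,0],
    [0,0,0,0],
  ],
)

```text
time_s: 18.9
ee_pos: [0.6453, 0.0142, 0.0333]
orientation: [-1.965, -2.451, 0.0]
contact_force: [0.4, 0.5, 0.5]
gripper_width: 0.2
finger_force: 0.0
```

```bash
python3 - <<'E'
from h import *
st(); m=D['m']; d=r.get_obs()['ee_pos'][:2]-m[:2]; c,s=np.cos(m[2]),np.sin(m[2]); print("mag mm",1000*np.array([c*d[0]+s*d[1],-s*d[0]+c*d[1]]))
E
```

```text
t 18.9 p [0.6453 0.0142 0.0333] yaw 1.7898 tilt [-0. -0.] F [0.4 0.5 0.5] w 0.2 ff 0.0
mag mm [ -8.27707933 -72.10424891]
```

Emit:
carry_out(
  motion=[
    [-0.02,0,0,0],
    [-0.02,0,0,0],
    [-0.02,0,0,0],
    [-0.015,0,0,0],
    [-0.01,0,0,0],
    [-0.005,0,0,0],
    [0,0,0,0],
    [0,0,0,0],
  ],
)

```text
time_s: 19.7
ee_pos: [0.6493, -0.0036, 0.0333]
orientation: [1.965, 2.451, -0.0]
contact_force: [0.2, 0.7, 0.3]
gripper_width: 0.2
finger_force: 0.0
```

```bash
python3 - <<'E'
from h import *
st()
im=viewer.read_camera("top")[:,:,::-1]; cv2.imwrite("pics/top5.png",im)
u,v=proj("top",w(D['m'],[[-10,-100,24]]))[0].astype(int); print(u,v)
a=cv2.resize(im[v-45:v+45,u-75:u+75],(750,450),interpolation=cv2.INTER_CUBIC); cv2.imwrite("pics/push.png",a)
E
```

```text
t 19.7 p [ 0.6493 -0.0036  0.0333] yaw 1.7897 tilt [-0. -0.] F [0.2 0.7 0.3] w 0.2 ff 0.0
297 200
```

My 10 picture views are used up, so from here I'll go by force and numerical image measurement. Nudging on towards the stop.

Emit:
carry_out(
  motion=[
    [-0.01,0,0,0],
    [-0.01,0,0,0],
    [0,0,0,0],
    [0,0,0,0],
    [0,0,0,0],
    [0,0,0,0],
    [0,0,0,0],
    [0,0,0,0],
  ],
)

```text
time_s: 20.55
ee_pos: [0.6493, -0.0036, 0.0333]
orientation: [-1.96, -2.451, -0.003]
contact_force: [-2.4, 8.7, 1.3]
gripper_width: 0.203
finger_force: 4.6
```

It's in firm contact at the expected place. I'll back off, lift clear and measure the pack.

Emit:
carry_out(
  motion=[
    [0.03,0,0,0],
    [0.05,0,0,0],
    [0.05,0,0,0],
    [0,0,-0.15,0],
    [0,0,-0.2,0],
    [0,0,-0.2,0],
    [0,0,-0.2,0],
    [0,0,0,0],
  ],
)

```text
time_s: 21.35
ee_pos: [0.6477, 0.0195, 0.1897]
orientation: [1.961, 2.445, 0.011]
contact_force: [-0.2, -0.7, -0.2]
gripper_width: 0.199
finger_force: 0.0
```

Emit:
carry_out(
  motion=[
    [0,-0.17,0,0],
    [0,-0.17,0,0],
    [0,-0.17,0,0],
    [0,-0.17,0,0],
    [0,-0.17,0,0],
    [0,-0.17,0,0],
    [0,-0.17,0,0],
    [0,0,0,0],
  ],
)

```text
time_s: 22.15
ee_pos: [0.4077, -0.0346, 0.1827]
orientation: [-1.966, -2.449, 0.006]
contact_force: [-0.0, -0.2, 0.6]
gripper_width: 0.198
finger_force: 0.0
```

```bash
python3 - <<'E'
from h import *
st(); m=D['m']
for fn in ["pics/top4.png",None]:
    im=cv2.imread(fn) if fn else viewer.read_camera("top")[:,:,::-1].copy()
    if not fn: cv2.imwrite("pics/top6.png",im)
    # rectify plane z=52 : 2 px/mm, mag x -60..60 (rows), y 100..-210 (cols)
    L=np.array([[60,100,52],[60,-210,52],[-60,-210,52],[-60,100,52]],float)
    H=cv2.getPerspectiveTransform(proj("top",w(m,L)).astype(np.float32),np.float32([[0,0],[620,0],[620,240],[0,240]]))
    rc=cv2.warpPerspective(im,H,(620,240),flags=cv2.INTER_CUBIC).astype(int)
    B,G,Rr=rc[...,0],rc[...,1],rc[...,2]
    red=(Rr-(B+G)/2>30); red[:40]=0; red[210:]=0
    ys,xs=np.where(red); print(fn,red.sum(), "y range",100-np.percentile(xs,[1,99])/2,"x range",60-np.percentile(ys,[1,99])/2)
    # brightness profile along channel at x=-25..-5 (white part)
    pr=rc[130:170].mean((0,2)); print([(100-c//2,int(pr[c])) for c in range(0,620,8)])
E
```

```text
t 22.15 p [ 0.4077 -0.0346  0.1827] yaw 1.7887 tilt [-0.003 -0.002] F [-0.  -0.2  0.6] w 0.198 ff 0.0
pics/top4.png 4679 y range [ 18.5  -66.11] x range [ 21. -26.]
[(100, 127), (96, 116), (92, 116), (88, 60), (84, 95), (80, 123), (76, 127), (72, 127), (68, 127), (64, 126), (60, 126), (56, 126), (52, 126), (48, 125), (44, 126), (40, 125), (36, 125), (32, 125), (28, 126), (24, 110), (20, 115), (16, 155), (12, 149), (8, 143), (4, 143), (0, 147), (-4, 152), (-8, 150), (-12, 150), (-16, 152), (-20, 150), (-24, 147), (-28, 150), (-32, 148), (-36, 147), (-40, 149), (-44, 147), (-48, 151), (-52, 149), (-56, 147), (-60, 151), (-64, 156), (-68, 127), (-72, 124), (-76, 128), (-80, 128), (-84, 128), (-88, 128), (-92, 127), (-96, 126), (-100, 126), (-104, 126), (-108, 126), (-112, 126), (-116, 125), (-120, 125), (-124, 125), (-128, 125), (-132, 124), (-136, 124), (-140, 125), (-144, 126), (-148, 125), (-152, 125), (-156, 126), (-160, 125), (-164, 124), (-168, 125), (-172, 125), (-176, 125), (-180, 127), (-184, 129), (-188, 43), (-192, 113), (-196, 115), (-200, 129), (-204, 128), (-208, 128)]
Non
[... 284 characters left out ...]
(16, 128), (12, 128), (8, 127), (4, 128), (0, 128), (-4, 128), (-8, 128), (-12, 128), (-16, 129), (-20, 129), (-24, 128), (-28, 130), (-32, 130), (-36, 130), (-40, 130), (-44, 131), (-48, 130), (-52, 130), (-56, 130), (-60, 130), (-64, 130), (-68, 130), (-72, 131), (-76, 131), (-80, 131), (-84, 131), (-88, 131), (-92, 131), (-96, 125), (-100, 55), (-104, 142), (-108, 156), (-112, 152), (-116, 146), (-120, 148), (-124, 153), (-128, 156), (-132, 153), (-136, 155), (-140, 155), (-144, 154), (-148, 153), (-152, 149), (-156, 151), (-160, 151), (-164, 152), (-168, 153), (-172, 154), (-176, 152), (-180, 152), (-184, 155), (-188, 158), (-192, 123), (-196, 116), (-200, 132), (-204, 131), (-208, 131)]
```

The pack now spans magazine y ≈ -103 to -191, flush against the stop at -192 with no dark gap between them. The lid is back, and the gripper is clear of everything.

```bash
python3 -c "
from bench import r
print(r.job_done())"
```

```text
the job is handed in; nothing more can be done
None
```

The job is handed in: the lid was levered open to its stop, the pry blade laid flat and released, and the pack then pushed along the channel against the end stop, at 22 s of the 66 s allowed. The final pack position was confirmed by contact force and image measurement rather than by eye, because my 10 picture views were used up.

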